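Load the sloping cassette feeder and start it

TASK

Load the sloping rail of the feeder: slide the long cassette in under the rail's lips first, all the way down to the stop, and then the short block behind it until it rests against the cassette. Then flip up the guard cover on the feeder's console so that it stays up, press the start button beneath it fully down, and let go, leaving the guard up. Leave the petri dish, the timer and the small bottle where they stand.

Things in the scene. Friction and masses are not known exactly. Their poses are not given: they have to be found in the camera images.
- rail: Aluminium channel fixed on the feeder, sloping 30 degrees; it rises away from the robot, its upper far end is open. Origin: on the channel floor, mid-width, at the face of the stop that closes the lower end. Axes: x up along the channel, y across it (left), z square to the floor, leaning 30 degrees towards the robot. Friction mostly holds a part where it is let go; it does not slide home by itself.
- rail_lip_end (a point): Upper end of the lipped stretch, rail x = 118 mm, mid-width, height of the lips' undersides (11 mm); axes as the rail. Below it the channel is 47 mm wide inside, side walls 6 mm; from each wall a lip reaches in 7 mm (33 mm slot left), undersides 11 mm, tops 16 mm above the floor. The lips' last 10 mm flare up to 20 mm as a lead-in. Stop as high as the lips.
- rail_tray (a point): Floor of the open loading tray, rail x = 162 mm, mid-width; axes as the rail. The tray (x = 118 to 205 mm) has no lips; its side walls, 11 mm high, flare from 49 to 62 mm apart. A part gets under the lips only by being laid flat here (leaning as the rail leans) and slid down along the rail's -x until it is stopped.
- long_cassette_center (a point): Long cassette: loose white plastic, two round caps, about 100 g. Flange 70 (x) x 44 (y) x 8 mm, body 64 x 24 mm up to 21 mm (caps 26), upright grip fin 32 (x) x 14 (y) mm in the middle, top 54 mm above the underside. Point: centre, 27 mm above the underside; x lengthwise, z up. Stands on the worktop; either way round fits. Home: at about x 35, y 0, z 27 mm of the rail.
- short_block_center (a point): Short block: loose white plastic, no caps, about 80 g. Flange 45 (x) x 44 (y) x 8 mm, body 39 x 24 mm up to 21 mm, grip fin 32 (x) x 14 (y) mm, top 54 mm above the underside. Point: centre, 27 mm above the underside; x lengthwise, z up. Stands on the worktop; its place and the cassette's may be swapped. Home: at about x 92.5, y 0, z 27 mm of the rail.
- guard (a joint): Hinge of the guard over the start button, on the low white console right of the rail. 0 = shut; grows as the front edge is lifted up and away from the robot, to 1.75 rad. It stays at any angle where it is left (friction about 0.04 N m). Counts as up above 1.2 rad.
- guard_front (a point): Point to hold the guard, moves with it: a grey plastic cover open below, 66 long, 40 wide (pinch its side walls across the 40 mm), spanning 1 to 28 mm above the hinge line when shut. Point: mid-width, 55 mm from the hinge line, 14 mm above it when shut. x from front to hinge, y along the hinge, z out of its top. Console top under it: 32 mm above the worktop, 64 wide, 116 long.
- guard_hinge (a point): Middle of the guard's hinge line, near the far end of the console, 33 mm above the worktop; fixed. Axes: x level, away from the robot, along the rail's direction seen from above; y along the hinge line, left; z up. The rail's centre line runs 145 mm to the left of it.
- start_top (a point): Top centre of the start button, a grey push button of 22 mm diameter in a black housing, under the guard, 40 mm in front of the hinge line. Pressed straight down, travel 6 mm, fully down at about 4 N; springs back.
- start (a joint): Travel of the start button: 0 = up, 0.006 m = fully down. Counts as pressed beyond 0.004 m.
- petri_dish: Bystander: small flat petri dish, 60 mm across, 15 mm high; origin at its underside.
- bench_timer: Bystander: white bench timer, 37x68x59 mm; origin at its underside.
- small_bottle: Bystander: small capped bottle, 56 mm across, 115 mm high; origin at its underside.
There are look-alikes about, which are no part of the job. What is shaped like the part that bears short_block_center but blue or red is not meant.

How it is judged:
By the outcome, as a careful person would: the job done as asked, in the order asked, and still so for the second after the job is handed in, with the robot touching nothing.
It also fails if it takes over 72 s, if anything falls off the work surface, if the arm or the gripper's body presses on something with over 40 N, if the wrist force passes 120 N, or if a joint passes its speed limit or range.

ROBOT

A 6-joint arm with a two-finger parallel gripper is mounted at the origin on a cart in front of the work surface, level with it; the furniture and walls round the work are solid. World frame = base frame: x ahead of the robot, y to its left, z up, the work surface at z = 0. Lengths are in m, angles in rad, forces in N, time in s.
With the tool pointing down it reaches from about 0.35 to 0.775 m from the base axis. Payload 5.5 kg.
Tool frame: the origin (TCP) lies midway between the tips of the shut fingers; the grasp point (between the pads) lies 19 mm behind it; z points along the fingers, y is the line along which they close (so a half turn about z gives the same grasp; the last joint's range is limited). The gripper opens to 85 mm and grips with 20 to 120 N. Pads are 22 mm wide; open, the fingers measure 114 mm over their backs; the gripper's body (76 mm by 85 mm) begins 54 mm behind the grasp point. The pads swing forward as they close: fully open they stand 13 mm farther back than shut.
Start: joints at [1.101, 0.313, 0.046, 1.304, 0, 1.431], TCP at [0.186, 0.544, 0.231] pointing down, gripper open.
Joint ranges: [-2.76, 2.76], [-0.86, 1.69], [-1.03, 1.26], [-2.2, 2.34], [-1.47, 1.5], [-3.14, 3.14]. Speed limits (rad/s): [2.57, 2.57, 3.14, 3.14, 3.14, 3.14].

INTERFACE

Orientations are given as a 3x3 rotation matrix whose columns are the frame's x, y, z axes.
In Python, from station import r gives the robot as it stands. The module is installed in compiled form; this text tells all that it offers.
- The arm moves only by the tool send_rows, never from a script. Its argument "rows" is one flat list of numbers, 5 for each row, row after row: the shift along the tool's x, y, z in cm, then the turn about the tool's z in rad, then the closure, from -1 (fully open) to 1 (shut), so that 0 is half open. In form: [x, y, z, turn, grip, x, y, z, turn, grip, ...]. A call has 1 to 5 rows; each row shifts and turns the commanded pose from where the row before left it, along the tool's axes as they then stand; what a row does not reach is not made up. A row lasts 1/10 s, in which the tool goes at most 50 mm and 8.59 degrees, less where a joint would pass 70% of its speed; a pose out of reach is approached as far as the arm can. A call is refused whole if a number of a shift passes 5 or a number of a turn 0.15, either way. A call with a gripper value outside its range is refused whole. The fingers move at their own pace and stop on an object; "force" is the grip in N (left out, the last holds). Time passes only in rows, so rows that do not move let the fingers close. It gives the time, the measured TCP pose, the force, the opening and the grip force at its end, in the units of the state.
- r.get_obs(): the state, without advancing time (a new reading comes with each control period).
- r.camera(name): name is "side" or "top"; returns a dict with "img" (384x512x3 uint8, blue, green, red), "fx", "fy", "cx", "cy" (pixels), "dist_coeffs" ([k1, k2, p1, p2, k3] as OpenCV has them; the pictures are not rectified), "rvec" (rotation vector, rad) and "tvec" (3), from world to camera coordinates, as OpenCV has them. Camera axes: x right, y down, z forward; pixel columns grow to the right and rows downward; lengths in m; the calibration is good to about 2 mm. A picture is of the moment at which its call begins. There is no depth.
- r.finish_job(): hands the job in; it is judged then, once.
The state is a dict: "clock": time; "q": joint angles; "qvel": joint speeds; "tau": joint torques, N m; "ee_pos": TCP position; "eef_rot": TCP orientation; "ft_force": force on the tool from outside, world axes, zero at the start; "ft_torque": the same for the moment, N m; "grip_width": opening from 0.0 (shut) to 1.0 (fully open); "grasp_force": force on a finger pad.
Only numpy, scipy, OpenCV 4.12 (cv2) and the standard library are available. Lean on these libraries where they do the work, as an engineer would, in place of code of your own. Each camera call takes 0.05 s, during which the arm holds its last target. There are 200 camera calls.

## Working session

There is one attempt and no reset: what is moved stays moved. The work goes in short steps, Python scripts to look and compute and a tool call to move; the robot and the scene stay as the last step left them, time stands still between calls to the robot, and variables do not carry over. Pictures are saved under pics/ and viewed, at most 10 in all, crops included, and the job is handed in when it is done.

Besides the shell and the picture viewer there is one more tool, called after "Request:" as name(argument=value, ...) on one line, values as JSON. send_rows: Moves the arm, as the interface text tells. Its arguments: {"type":"object","properties":{"rows":{"type":"array"},"force":{"type":"number"}},"required":["rows"]}

```bash
mkdir -p pics
cat > h.py <<'E'
import numpy as np,cv2
from station import r
def cam(n,f=None):
    c=r.camera(n)
    if f: cv2.imwrite('pics/'+f,c['img'])
    K=np.array([[c['fx'],0,c['cx']],[0,c['fy'],c['cy']],[0,0,1]]);return c,K,np.array(c['dist_coeffs'],float),np.array(c['rvec'],float),np.array(c['tvec'],float)
E
python3 - <<'E'
from h import *
import pickle
for n in('side','top'):
    c=cam(n);pickle.dump(c,open(n+'.pkl','wb'))
    R=cv2.Rodrigues(c[3])[0];print(n,-R.T@c[4],R[2],c[1][0,0])
    cv2.imwrite('pics/%s0.png'%n,cv2.resize(c[0]['img'],(800,600),interpolation=cv2.INTER_CUBIC))
o=r.get_obs();print(o)
E
```

```text
side [ 0.2793609  -1.13470297  0.68352673] [ 0.24418123  0.85028442 -0.46625307] 453.5979955601242
top [ 0.34664634 -0.10467215  1.19582962] [ 0.1988192   0.01260432 -0.97995513] 429.6936458144645
{'clock': 0.1, 'q': array([ 1.10138809e+00,  3.13923256e-01,  4.50751045e-02,  1.30357096e+00,
       -4.29492667e-05,  1.43123760e+00]), 'qvel': array([ 0.00036078, -0.00299416,  0.00123137,  0.0009034 , -0.00042431,
        0.00125254]), 'tau': array([ 3.97149284e-03, -4.81729531e+01,  2.99241775e+01,  1.28428568e-02,
       -1.25929146e-04, -2.80378259e-05]), 'ee_pos': array([0.18603503, 0.54359498, 0.23049204]), 'eef_rot': array([[-9.46091045e-01,  3.23900063e-01, -6.95777406e-04],
       [ 3.23900759e-01,  9.46089926e-01, -1.46668745e-03],
       [ 1.83207835e-04, -1.61298270e-03, -9.99998682e-01]]), 'ft_force': array([-0.49227158,  0.15931735,  0.77378717]), 'ft_torque': array([-0.02006544, -0.01605229, -0.07414778]), 'grasp_force': 0.0, 'grip_width': 0.9997555876294475}
```

View pics/top0.png

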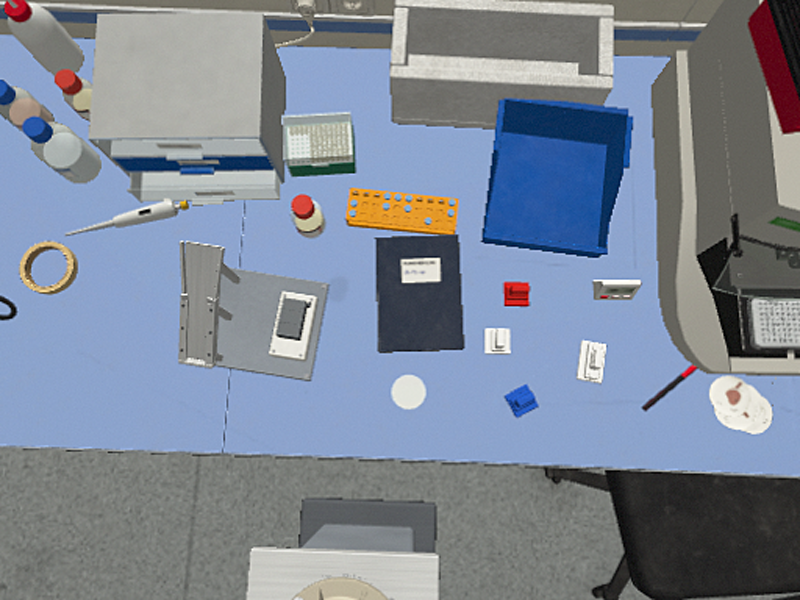

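View pics/side0.png

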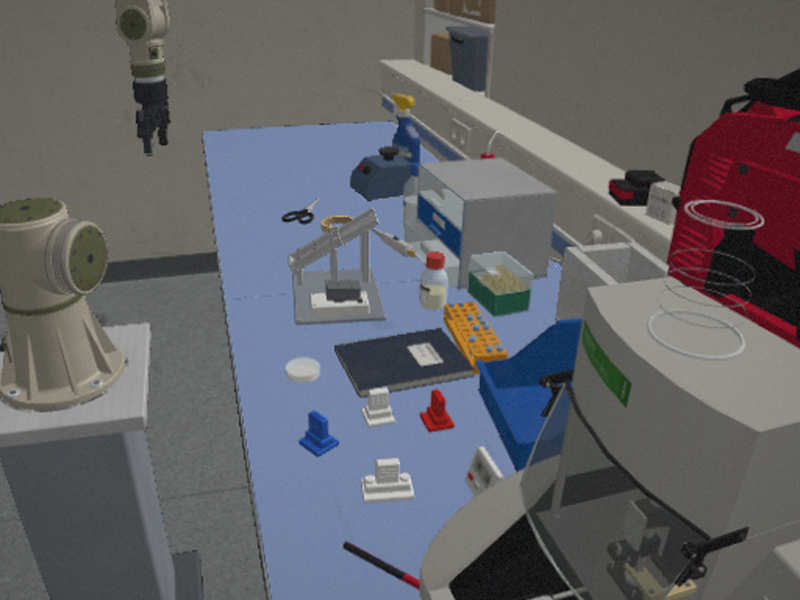

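Top view, 800x600 pixels: rail (200,305), console and guard (292,325), white short block (497,341), white long cassette with two caps (592,361), petri dish (408,392), bottle (307,215), timer (615,289). The red (517,293) and blue (521,401) blocks have the short block's shape but are the wrong colour. White is the one meant. I'll confirm that in enlarged crops.

Run:
```python
from h import *
import pickle
T=pickle.load(open('top.pkl','rb'))[0]['img'];S=pickle.load(open('side.pkl','rb'))[0]['img']
z=lambda im,x,y,w,h,k:cv2.resize(im[y:y+h,x:x+w],None,fx=k,fy=k,interpolation=cv2.INTER_CUBIC)
cv2.imwrite('pics/A.png',z(T,108,150,105,98,6))
B=np.zeros((510,780,3),np.uint8);B[:250,:500]=z(T,300,200,100,50,5);B[:,510:]=z(S,225,240,45,85,6)
cv2.imwrite('pics/B.png',B)
cv2.imwrite('pics/C.png',z(S,180,128,70,82,7))
```

```text
(no output)
```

View pics/A.png

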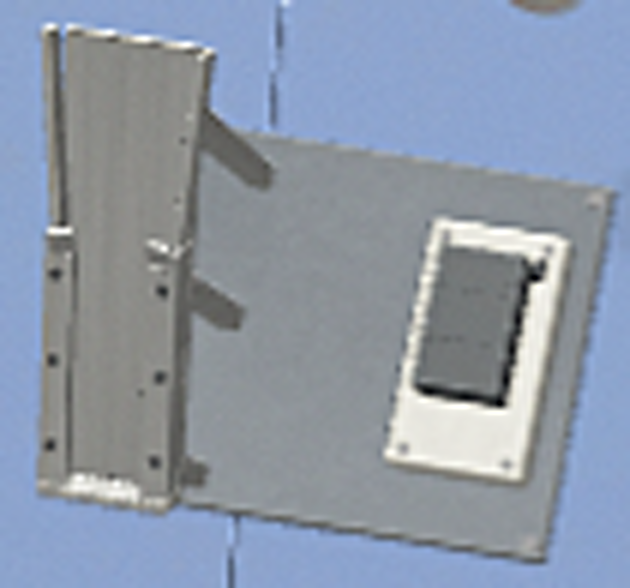

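View pics/B.png

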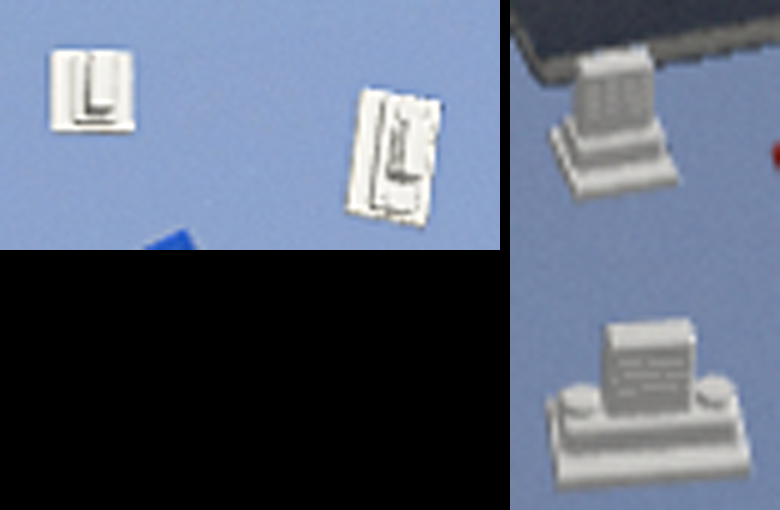

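View pics/C.png

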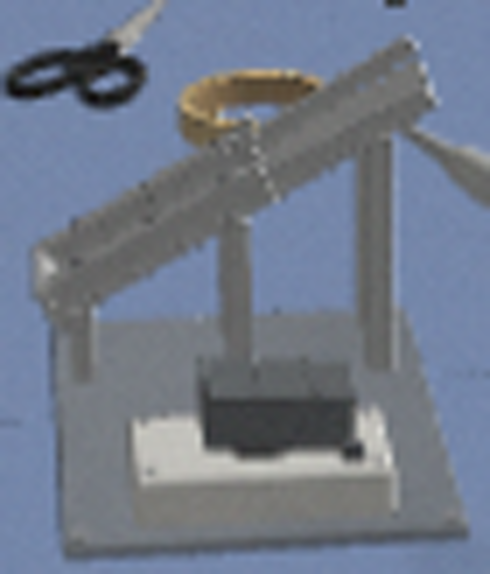

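Crop A (top view, 6x) shows the console top corners at (435,215), (572,240), (525,482) and (385,462), the shut guard, and the lip ends at (47,230) and (190,243). Crop B shows the white short block without caps and the cassette with two caps, both with fins lengthwise along world x. Crop C shows the rail from the side. Next I compute poses.

```bash
cat >> h.py <<'E'
import pickle
C={n:pickle.load(open(n+'.pkl','rb')) for n in('side','top')}
def ray(n,p):
    _,K,d,rv,t=C[n];R=cv2.Rodrigues(rv)[0]
    u=cv2.undistortPoints(np.array([[p]],float),K,d)[0,0];return -R.T@t,R.T@np.array([u[0],u[1],1])
def bp(n,p,z):
    o,v=ray(n,p);return (o+v*(z-o[2])/v[2])
def proj(n,P):
    _,K,d,rv,t=C[n];return cv2.projectPoints(np.array(P,float).reshape(-1,1,3),rv,t,K,d)[0][:,0]
E
python3 - <<'E'
from h import *
from scipy.optimize import least_squares
A=lambda l:[(x/6+108,y/6+150) for x,y in l]
B=lambda l:[(x/5+300,y/5+200) for x,y in l]
Cc=lambda l:[(x/7+180,y/7+128) for x,y in l]
def quad(px,z,name):
    # order: far-left, far-right, near-right, near-left
    P=np.array([bp('top',p,z)[:2] for p in px]);ax=(P[0]+P[1]-P[2]-P[3])/2;la=(P[0]+P[3]-P[1]-P[2])/2
    print(name,P.mean(0).round(4),'L %.4f W %.4f'%(np.hypot(*ax),np.hypot(*la)),'yaw %.1f %.1f'%(np.degrees(np.arctan2(ax[1],ax[0])),np.degrees(np.arctan2(-la[0],la[1]))));return P.mean(0),np.arctan2(ax[1],ax[0])
c,yw=quad(A([(435,215),(572,240),(525,482),(385,462)]),.032,'console')
g,_=quad(A([(445,245),(530,258),(505,405),(415,388)]),.061,'guard')
quad(B([(362,88),(442,100),(425,228),(345,215)]),.008,'long')
quad(B([(51,50),(133,50),(133,132),(51,131)]),.008,'short')
# fin tops from side: B side crop x=(u-510)/6+225, y=v/6+240
for n,l in(('long',[(603,330),(695,325)]),('short',[(577,60),(655,55)])):
    print(n,'fin(side)',[bp('side',((x-510)/6+225,y/6+240),.054)[:2].round(3) for x,y in l])
u=np.array([np.cos(yw),np.sin(yw)]);v=np.array([-u[1],u[0]]);h=g+.033*u
print('hinge',h)
b=np.radians(30)
obs=[('top',A([(47,230)])[0],(.118,.0295,.02)),('top',A([(190,243)])[0],(.118,-.0295,.02)),('top',A([(58,28)])[0],(.205,.031,.011)),
('side',Cc([(275,203)])[0],(.118,-.0295,0)),('side',Cc([(436,100)])[0],(.205,-.035,0)),('side',Cc([(410,38)])[0],(.205,.033,.011))]
def rp(q,p):
    yaw=q[3];U=np.array([np.cos(yaw)*np.cos(b),np.sin(yaw)*np.cos(b),np.sin(b)]);V=np.array([-np.sin(yaw),np.cos(yaw),0]);W=np.cross(U,V)
    return q[:3]+p[0]*U+p[1]*V+p[2]*W
f=lambda q:np.r_[np.concatenate([proj(n,[rp(q,p)])[0]-np.array(o) for n,o,p in obs]),(q[3]-yw)*50,((h-q[:2])@np.array([np.sin(q[3]),-np.cos(q[3])])-.145)*200]
s=least_squares(f,[.35,.27,.1,yw]);print('rail',s.x,np.degrees(s.x[3]));print(s.fun.round(1))
for n,p in(('stop',(0,0,0)),('lip',(.118,0,.011)),('tray',(.162,0,0)),('end',(.205,0,0))):print(n,rp(s.x,p).round(4))
print('lower corners top A',(proj('top',[rp(s.x,(-.006,.0295,.016)),rp(s.x,(-.006,-.0295,.016))])-[108,150])*6)
E
```

```text
console [0.5239 0.1057] L 0.1143 W 0.0644 yaw -7.1 -7.2
guard [0.5307 0.1038] L 0.0663 W 0.0398 yaw -6.5 -7.7
long [ 0.4819 -0.4205] L 0.0715 W 0.0439 yaw -8.6 -6.8
short [ 0.5127 -0.2546] L 0.0456 W 0.0455 yaw 0.6 1.8
long fin(side) [array([ 0.469, -0.417]), array([ 0.501, -0.422])]
short fin(side) [array([ 0.5  , -0.253]), array([ 0.531, -0.257])]
hinge [0.56341497 0.09973759]
rail [ 0.46073617  0.25730105  0.04287642 -0.1139385 ] -6.528195417260854
[ 0.4 -0.2 -0.7  1.   0.2 -0.4  0.3 -1.1  0.4  1.  -0.3 -0.   0.5 -0. ]
stop [0.4607 0.2573 0.0429]
lip [0.5568 0.2463 0.1114]
tray [0.6001 0.2414 0.1239]
end [0.6371 0.2371 0.1454]
lower corners top A [[ 46.96354733 489.21760291]
 [178.22657604 509.00648547]]
```

```bash
cat >> h.py <<'E'
def plan(wps,grip=-1,step=5.0):
    """wps: (x,y,z[,yaw deg of the part]); prints rows in calls of 5"""
    o=r.get_obs();p=o['ee_pos'].copy();R=o['eef_rot'];a=np.arctan2(R[1,0],R[0,0]);rows=[]
    for w in wps:
        g=w[4] if len(w)>4 else grip; st=w[5] if len(w)>5 else step
        d=np.array(w[:3])-p
        da=0 if len(w)<4 or w[3] is None else (np.pi+np.radians(w[3])-a+np.pi)%(2*np.pi)-np.pi
        n=max(1,int(np.ceil(np.abs(d).max()*100/st)),int(np.ceil(np.linalg.norm(d)*100/st)),int(np.ceil(abs(da)/.14)))
        for i in range(n):
            X=np.array([np.cos(a),np.sin(a),0]);Y=np.array([np.sin(a),-np.cos(a),0]) # z down
            s=np.array([d@X,d@Y,-d[2]])/n*100
            rows.append([round(float(s[0]),2),round(float(s[1]),2),round(float(s[2]),2),round(float(-da/n),3),g]);a+=da/n
        p=np.array(w[:3])
    for i in range(0,len(rows),5):print([x for w in rows[i:i+5] for x in w])
def st():
    o=r.get_obs();print('t %.1f pos'%o['clock'],o['ee_pos'].round(4),'yaw %.1f'%np.degrees(np.arctan2(-o['eef_rot'][1,0],-o['eef_rot'][0,0])),'f',o['ft_force'].round(1),'g',round(o['grip_width'],3),round(o['grasp_force'],1))
E
python3 - <<'E'
from h import *
plan([(.40,.42,.231,-7.5),(.50,0,.22,),(.485,-.42,.15),(.485,-.42,.10)])
E
```

```text
[-4.85, -0.95, -0.01, -0.04, -1, -4.81, -1.14, -0.01, -0.04, -1, -4.76, -1.34, -0.01, -0.04, -1, -4.7, -1.52, -0.01, -0.04, -1, -4.64, -1.71, -0.01, -0.04, -1]
[-1.71, -4.48, 0.12, 0.0, -1, -1.71, -4.48, 0.12, 0.0, -1, -1.71, -4.48, 0.12, 0.0, -1, -1.71, -4.48, 0.12, 0.0, -1, -1.71, -4.48, 0.12, 0.0, -1]
[-1.71, -4.48, 0.12, 0.0, -1, -1.71, -4.48, 0.12, 0.0, -1, -1.71, -4.48, 0.12, 0.0, -1, -1.71, -4.48, 0.12, 0.0, -1, -0.44, -4.65, 0.78, 0.0, -1]
[-0.44, -4.65, 0.78, 0.0, -1, -0.44, -4.65, 0.78, 0.0, -1, -0.44, -4.65, 0.78, 0.0, -1, -0.44, -4.65, 0.78, 0.0, -1, -0.44, -4.65, 0.78, 0.0, -1]
[-0.44, -4.65, 0.78, 0.0, -1, -0.44, -4.65, 0.78, 0.0, -1, -0.44, -4.65, 0.78, 0.0, -1, 0.0, 0.0, 5.0, 0.0, -1]
```

Request:
send_rows(rows=[-4.85,-0.95,0,-0.04,-1,-4.8,-1.15,0,-0.04,-1,-4.75,-1.35,0,-0.04,-1,-4.7,-1.5,0,-0.04,-1,-4.65,-1.7,0,-0.04,-1])

```text
clock: 0.6
ee_pos: [0.4015, 0.4194, 0.231]
eef_rot: [[-0.992, 0.127, -0.001], [0.127, 0.992, -0.0], [0.0, -0.0, -1.0]]
ft_force: [0.5, 1.1, 0.1]
grip_width: 1.0
grasp_force: 0.0
```

Request:
send_rows(rows=[-1.7,-4.5,0.1,0,-1,-1.7,-4.5,0.1,0,-1,-1.7,-4.5,0.1,0,-1,-1.7,-4.5,0.1,0,-1,-1.7,-4.5,0.1,0,-1])

```text
clock: 1.1
ee_pos: [0.4553, 0.1847, 0.2259]
eef_rot: [[-0.992, 0.129, -0.0], [0.129, 0.992, -0.0], [0.0, -0.0, -1.0]]
ft_force: [-0.0, 0.1, 0.3]
grip_width: 1.004
grasp_force: 0.0
```

Request:
send_rows(rows=[-1.7,-4.5,0.1,0,-1,-1.7,-4.5,0.1,0,-1,-1.7,-4.5,0.1,0,-1,-1.7,-4.5,0.1,0,-1,-0.45,-4.65,0.8,0,-1])

```text
clock: 1.6
ee_pos: [0.4994, -0.0497, 0.2146]
eef_rot: [[-0.992, 0.13, 0.002], [0.13, 0.992, -0.0], [-0.002, -0.0, -1.0]]
ft_force: [0.7, -0.2, 0.7]
grip_width: 0.999
grasp_force: 0.0
```

Request:
send_rows(rows=[-0.45,-4.65,0.8,0,-1,-0.45,-4.65,0.8,0,-1,-0.45,-4.65,0.8,0,-1,-0.45,-4.65,0.8,0,-1,-0.45,-4.65,0.8,0,-1])

```text
clock: 2.1
ee_pos: [0.4896, -0.2826, 0.1736]
eef_rot: [[-0.992, 0.13, -0.0], [0.13, 0.992, 0.001], [0.0, 0.001, -1.0]]
ft_force: [0.7, -0.4, -0.0]
grip_width: 1.004
grasp_force: 0.0
```

Request:
send_rows(rows=[-0.45,-4.65,0.8,0,-1,-0.45,-4.65,0.8,0,-1,-0.45,-4.65,0.8,0,-1,0,0,5,0,-1,0,0,0,0,-1])

```text
clock: 2.6
ee_pos: [0.4815, -0.4188, 0.0929]
eef_rot: [[-0.991, 0.132, -0.008], [0.132, 0.991, 0.01], [0.009, 0.008, -1.0]]
ft_force: [-1.2, 1.3, -0.9]
grip_width: 1.0
grasp_force: 0.0
```

Run:
```python
from h import *
st()
plan([(.484,-.4205,.03,-7.5)])
```

```text
t 2.6 pos [ 0.4815 -0.4188  0.0929] yaw -7.6 f [-1.2  1.3 -0.9] g 1.0 0.0
[-0.13, -0.07, 3.14, -0.001, -1, -0.13, -0.07, 3.14, -0.001, -1]
```

Request:
send_rows(rows=[-0.15,-0.1,3.2,0,-1,-0.15,-0.05,3.3,0,-1,0,0,0,0,1,0,0,0,0,1,0,0,0,0,1], force=25)

```text
clock: 3.1
ee_pos: [0.4895, -0.4234, 0.0379]
eef_rot: [[-0.992, 0.129, 0.002], [0.129, 0.992, -0.002], [-0.002, -0.002, -1.0]]
ft_force: [0.4, -0.0, -0.2]
grip_width: 0.515
grasp_force: 0.0
```

Request:
send_rows(rows=[0,0,0,0,1,0,0,0,0,1,0,0,0,0,1,0,0,0,0,1,0,0,0,0,1])

```text
clock: 3.6
ee_pos: [0.4889, -0.4231, 0.0365]
eef_rot: [[-0.992, 0.129, 0.001], [0.129, 0.992, -0.001], [-0.001, -0.001, -1.0]]
ft_force: [-0.3, 1.7, 6.0]
grip_width: 0.155
grasp_force: 33.2
```

Run:
```python
from h import *
st()
```

```text
t 3.6 pos [ 0.4889 -0.4231  0.0365] yaw -7.4 f [-0.3  1.7  6. ] g 0.155 33.2
```

Request:
send_rows(rows=[0,0,0,0,0,0,0,0,0,0,0,0,0,0,0,0.5,-0.2,0.8,0,0.2,0,0,0,0,1], force=25)

```text
clock: 4.1
ee_pos: [0.4817, -0.4234, 0.0256]
eef_rot: [[-0.992, 0.13, -0.002], [0.13, 0.992, 0.002], [0.002, 0.002, -1.0]]
ft_force: [0.6, -0.1, -0.7]
grip_width: 0.245
grasp_force: 0.0
```

Request:
send_rows(rows=[0,0,0,0,1,0,0,0,0,1,0,0,0,0,1,0,0,0,0,1,0,0,0,0,1])

```text
clock: 4.6
ee_pos: [0.4832, -0.4241, 0.0273]
eef_rot: [[-0.992, 0.129, 0.0], [0.129, 0.992, -0.0], [-0.0, 0.0, -1.0]]
ft_force: [-0.6, 0.5, -1.5]
grip_width: 0.154
grasp_force: 29.2
```

Request:
send_rows(rows=[0,0,0,0,1,0,0,0,0,1,0,0,-1,0,1,0,0,-3,0,1,0,0,0,0,1])

```text
clock: 5.1
ee_pos: [0.4852, -0.4263, 0.0719]
eef_rot: [[-0.992, 0.129, 0.005], [0.129, 0.992, -0.005], [-0.006, -0.005, -1.0]]
ft_force: [0.5, -0.8, 0.1]
grip_width: 0.158
grasp_force: 29.3
```

Run:
```python
from h import *
st()
c=cam('side');cv2.imwrite('pics/D.png',cv2.resize(c[0]['img'][190:340,180:320],None,fx=4,fy=4,interpolation=cv2.INTER_CUBIC))
```

```text
t 5.1 pos [ 0.4852 -0.4263  0.0719] yaw -7.4 f [ 0.5 -0.8  0.1] g 0.158 29.3
```

View pics/D.png

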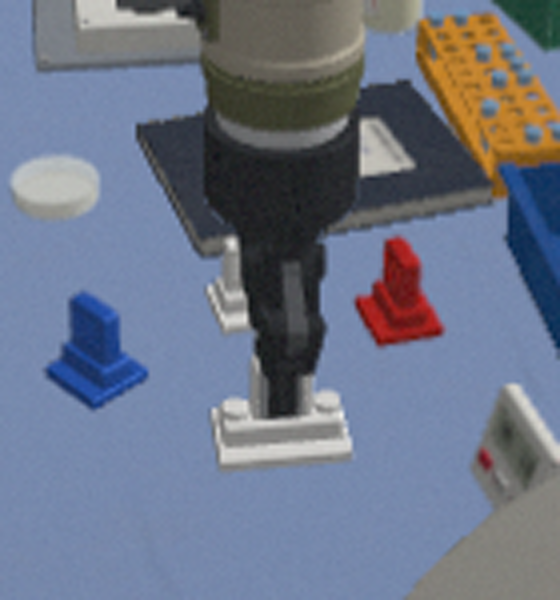

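The cassette is lifted, gripped mid-fin and level (crop at about (285,420)). Next I carry it to above the tray.

```bash
cat >> h.py <<'E'
RX=np.array([.4607,.2573,.0429]);YW=np.radians(-6.8)
def rail(x,z,y=0):
    b=np.radians(30);c,s=np.cos(YW),np.sin(YW)
    U=np.array([c*np.cos(b),s*np.cos(b),.5]);V=np.array([-s,c,0]);return RX+x*U+y*V+z*np.cross(U,V)
def tcp(x,z=.046): return tuple(rail(x,z)-[0,0,.019])
E
python3 - <<'E'
from h import *
t=tcp(.165);print(t)
plan([(.485,-.425,.215,-6.8),(.50,-.2,.25),(t[0],t[1],.25,-6.8),(t[0],t[1],.185)],grip=1)
E
```

```text
(np.float64(0.579750796905377), np.float64(0.24310405193476714), np.float64(0.1462371685740842))
[-0.01, 0.03, -4.83, -0.004, 1, -0.01, 0.03, -4.83, -0.004, 1, -0.01, 0.03, -4.83, -0.004, 1, 0.23, 4.5, -0.7, 0.0, 1, 0.23, 4.5, -0.7, 0.0, 1]
[0.23, 4.5, -0.7, 0.0, 1, 0.23, 4.5, -0.7, 0.0, 1, 0.23, 4.5, -0.7, 0.0, 1, -0.27, 4.49, -0.0, -0.0, 1, -0.27, 4.49, -0.0, -0.0, 1]
[-0.27, 4.49, -0.0, -0.0, 1, -0.27, 4.49, -0.0, -0.0, 1, -0.27, 4.49, -0.0, -0.0, 1, -0.27, 4.49, -0.0, -0.0, 1, -0.27, 4.49, -0.0, -0.0, 1]
[-0.27, 4.49, -0.0, -0.0, 1, -0.27, 4.49, -0.0, -0.0, 1, -0.27, 4.49, -0.0, -0.0, 1, 0.0, 0.0, 3.25, 0.0, 1, 0.0, 0.0, 3.25, 0.0, 1]
```

Request:
send_rows(rows=[0,0,-4.8,-0.004,1,0,0,-4.8,-0.004,1,0,0,-4.8,-0.004,1,0.2,4.5,-0.7,0,1,0.2,4.5,-0.7,0,1])

```text
clock: 5.65
ee_pos: [0.4903, -0.335, 0.2268]
eef_rot: [[-0.993, 0.12, 0.003], [0.12, 0.993, -0.002], [-0.003, -0.002, -1.0]]
ft_force: [0.9, 0.7, -2.0]
grip_width: 0.159
grasp_force: 29.2
```

Request:
send_rows(rows=[0.2,4.5,-0.7,0,1,0.2,4.5,-0.7,0,1,0.2,4.5,-0.7,0,1,-0.3,4.5,0,0,1,-0.3,4.5,0,0,1])

```text
clock: 6.15
ee_pos: [0.5159, -0.1091, 0.2462]
eef_rot: [[-0.993, 0.118, 0.0], [0.118, 0.993, -0.0], [-0.0, 0.0, -1.0]]
ft_force: [0.3, 0.3, -1.1]
grip_width: 0.154
grasp_force: 29.2
```

Request:
send_rows(rows=[-0.3,4.5,0,0,1,-0.3,4.5,0,0,1,-0.3,4.5,0,0,1,-0.3,4.5,0,0,1,-0.3,4.5,0,0,1])

```text
clock: 6.65
ee_pos: [0.5573, 0.1127, 0.2458]
eef_rot: [[-0.993, 0.118, -0.0], [0.118, 0.993, -0.0], [0.0, -0.0, -1.0]]
ft_force: [0.2, -0.5, -0.8]
grip_width: 0.16
grasp_force: 29.2
```

Request:
send_rows(rows=[-0.3,4.5,0,0,1,-0.3,4.4,0,0,1,-0.3,4.4,0,0,1,0,0,2,0,1,0,0,0,0,1])

```text
clock: 7.15
ee_pos: [0.5803, 0.243, 0.2228]
eef_rot: [[-0.993, 0.115, -0.005], [0.115, 0.993, -0.002], [0.005, -0.002, -1.0]]
ft_force: [-0.5, -0.3, -0.9]
grip_width: 0.16
grasp_force: 29.2
```

Request:
send_rows(rows=[0,0,0,0,1,0,0,0,0,1,0,0,0,0,1])

```text
clock: 7.45
ee_pos: [0.5825, 0.2409, 0.2273]
eef_rot: [[-0.993, 0.119, 0.001], [0.119, 0.993, 0.0], [-0.001, 0.001, -1.0]]
ft_force: [-0.1, 0.2, -0.9]
grip_width: 0.159
grasp_force: 29.2
```

Run:
```python
from h import *
st()
t=tcp(.165)
plan([(t[0],t[1],.19,-6.8),(t[0],t[1],.165,None,1,1.5),(t[0],t[1],.146,None,1,.5)],grip=1)
```

```text
t 7.5 pos [0.5825 0.2409 0.2273] yaw -6.8 f [-0.1  0.2 -0.9] g 0.159 29.2
[0.3, 0.18, 3.73, -0.001, 1, 0.0, 0.0, 1.25, 0.0, 1, 0.0, 0.0, 1.25, 0.0, 1, 0.0, 0.0, 0.48, 0.0, 1, 0.0, 0.0, 0.48, 0.0, 1]
[0.0, 0.0, 0.48, 0.0, 1, 0.0, 0.0, 0.48, 0.0, 1]
```

Request:
send_rows(rows=[0.3,0.2,3.7,0,1,0,0,1.2,0,1,0,0,1,0,1,0,0,0,0,1,0,0,0,0,1], force=20)

```text
clock: 7.95
ee_pos: [0.5798, 0.2441, 0.1681]
eef_rot: [[-0.993, 0.118, 0.001], [0.118, 0.993, 0.0], [-0.001, 0.0, -1.0]]
ft_force: [0.2, -0.2, -0.4]
grip_width: 0.156
grasp_force: 29.2
```

Run:
```python
from h import *
st()
z=lambda im,x,y,w,h,k:cv2.resize(im[y:y+h,x:x+w],None,fx=k,fy=k,interpolation=cv2.INTER_CUBIC)
a=z(cam('side')[0]['img'],180,90,70,110,5);b=z(cam('top')[0]['img'],95,130,80,110,5)
cv2.imwrite('pics/E.png',np.hstack([a,b]))
```

```text
t 8.0 pos [0.5798 0.2441 0.1681] yaw -6.8 f [ 0.2 -0.2 -0.4] g 0.156 29.2
```

View pics/E.png

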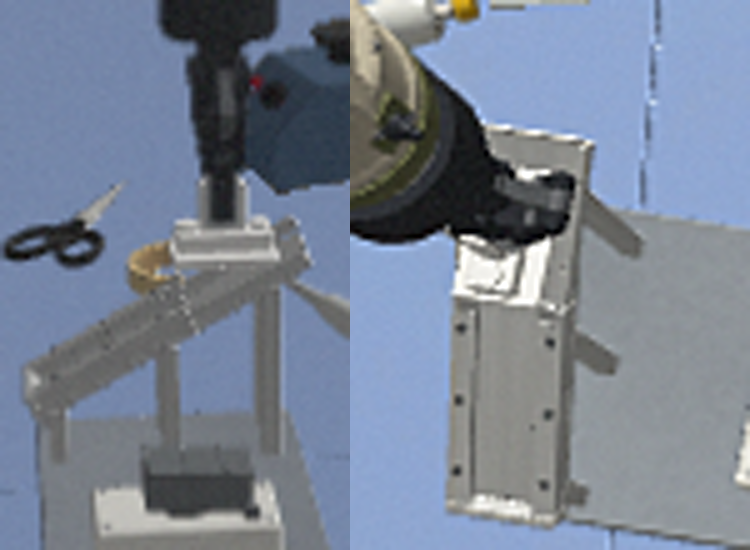

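Run:
```python
from h import *
f=lambda x,y:((x-350)/5+95,y/5+130)
c,s=np.cos(YW),np.sin(YW)
def loc(P):d=P[:2]-RX[:2];return np.round([d[0]*c+d[1]*s,-d[0]*s+d[1]*c],4)
for p in((453,298),(549,308)):print('flange',loc(bp('top',f(*p),.143)))
for p,q in(((453,318),(.108,.018,.0295)),((577,310),(.118,.02,-.0295)),((447,510),(-.004,.016,.0295)),((560,523),(-.004,.016,-.0295)),((492,128),(.205,.011,.031)),((594,143),(.205,.011,-.034))):
    P=rail(q[0],q[1],q[2]);print('rail',q,loc(bp('top',f(*p),P[2])),'model',loc(P))
```

```text
flange [0.0845 0.0218]
flange [ 0.0868 -0.0264]
rail (0.108, 0.018, 0.0295) [0.0787 0.0309] model [0.0845 0.0295]
rail (0.118, 0.02, -0.0295) [ 0.0916 -0.0328] model [ 0.0922 -0.0295]
rail (-0.004, 0.016, 0.0295) [-0.0151  0.0325] model [-0.0115  0.0295]
rail (-0.004, 0.016, -0.0295) [-0.0127 -0.0279] model [-0.0115 -0.0295]
rail (0.205, 0.011, 0.031) [0.1708 0.0173] model [0.172 0.031]
rail (0.205, 0.011, -0.034) [ 0.1711 -0.0346] model [ 0.172 -0.034]
```

Request:
send_rows(rows=[0,0.15,0.5,0,1,0,0,0.4,0,1,0,0,0.3,0,1])

```text
clock: 8.35
ee_pos: [0.5786, 0.2466, 0.1583]
eef_rot: [[-0.993, 0.117, 0.001], [0.117, 0.993, 0.002], [-0.001, 0.002, -1.0]]
ft_force: [-13.0, 0.1, 22.9]
grip_width: 0.16
grasp_force: 33.5
```

Request:
send_rows(rows=[0,0,0.3,0,1,0,0,0.3,0,1,0,0,0,0,1])

```text
clock: 8.65
ee_pos: [0.5766, 0.2468, 0.1529]
eef_rot: [[-0.993, 0.116, -0.002], [0.116, 0.993, 0.002], [0.002, 0.002, -1.0]]
ft_force: [-15.2, 0.4, 19.9]
grip_width: 0.159
grasp_force: 35.5
```

Request:
send_rows(rows=[0,0,0.3,0,1,0,0,0.2,0,1,0,0,0,0,1])

```text
clock: 8.95
ee_pos: [0.5762, 0.247, 0.1507]
eef_rot: [[-0.993, 0.116, -0.001], [0.116, 0.993, 0.003], [0.001, 0.002, -1.0]]
ft_force: [-21.8, 0.1, 35.0]
grip_width: 0.159
grasp_force: 38.9
```

Request:
send_rows(rows=[0,0,-0.4,0,1,0,0,0,0,0.3,0,0,0,0,0.3,0,0,0,0,0.2,0,0,0,0,0.2])

```text
clock: 9.45
ee_pos: [0.5796, 0.2455, 0.1476]
eef_rot: [[-0.993, 0.118, -0.001], [0.118, 0.993, -0.0], [0.001, -0.0, -1.0]]
ft_force: [-0.4, 1.0, 0.3]
grip_width: 0.397
grasp_force: 0.0
```

Run:
```python
from h import *
st()
z=lambda im,x,y,w,h,k:cv2.resize(im[y:y+h,x:x+w],None,fx=k,fy=k,interpolation=cv2.INTER_CUBIC)
a=z(cam('side')[0]['img'],180,90,70,100,6);b=z(cam('top')[0]['img'],100,140,60,100,6)
cv2.imwrite('pics/F.png',np.hstack([a,b]))
```

```text
t 9.4 pos [0.5796 0.2455 0.1476] yaw -6.8 f [-0.4  1.   0.3] g 0.397 0.0
```

View pics/F.png

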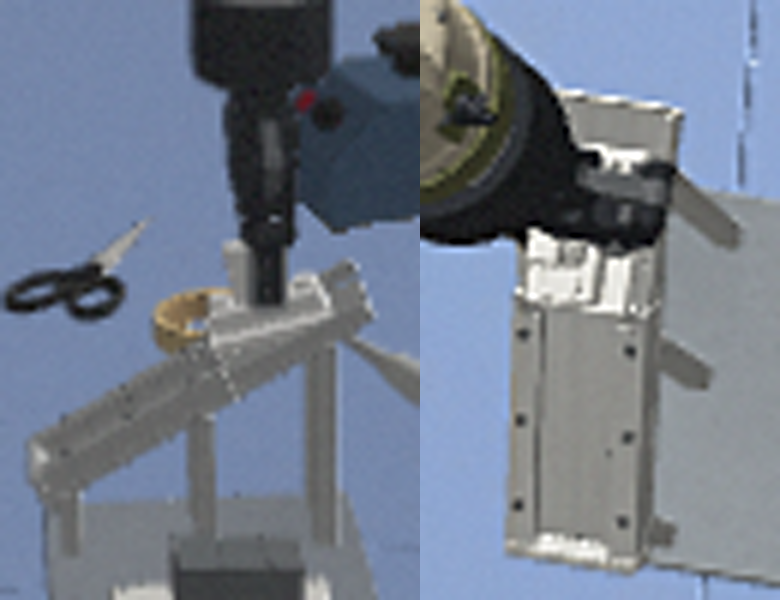

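```bash
cat >> h.py <<'E'
def onplane(n,p,y):
    b=np.radians(30);c,s=np.cos(YW),np.sin(YW);U=np.array([c*np.cos(b),s*np.cos(b),.5]);V=np.array([-s,c,0]);W=np.cross(U,V)
    o,v=ray(n,p);k=(y-(o-RX)@V)/(v@V);P=o+k*v-RX;return np.round([P@U,P@W],4)
E
python3 - <<'E'
from h import *
s=lambda x,y:(x/6+180,y/6+90)
for m,p,y in(('flange low bot',(211,343),-.022),('flange hi',(330,290),-.022),('body top low',(213,320),-.012),('body top hi',(322,272),-.012),('fin top low',(226,242),-.007),('fin top hi',(282,240),-.007),('lipflare R top',(240,385),-.0295),('lip end L?',(215,345),.0295),('rail end bot',(370,318),-.034),('rail low bot',(45,490),-.0295)):
    print(m,onplane('side',s(*p),y))
E
```

```text
flange low bot [0.1207 0.0316]
flange hi [0.1913 0.0234]
body top low [0.1272 0.0388]
body top hi [0.1919 0.031 ]
fin top low [0.1557 0.0719]
fin top hi [0.1821 0.0567]
lipflare R top [0.1225 0.0048]
lip end L? [0.1151 0.0096]
rail end bot [0.2028 0.0024]
rail low bot [-0.0003  0.0092]
```

Run:
```python
from h import *
c=cam('top');cc=cam('side')
z=lambda im,x,y,w,h,k:cv2.resize(im[y:y+h,x:x+w],None,fx=k,fy=k,interpolation=cv2.INTER_CUBIC)
cv2.imwrite('pics/G.png',np.hstack([z(c[0]['img'],112,155,40,45,10),z(cc[0]['img'],208,120,40,45,10)]))
```

```text
(no output)
```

View pics/G.png

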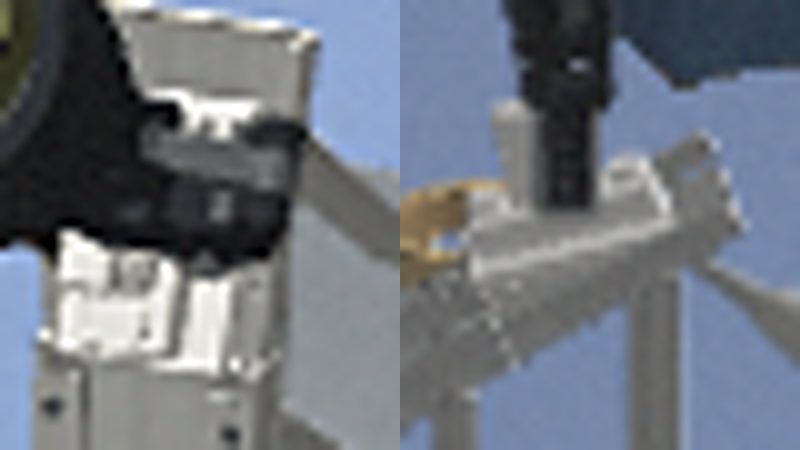

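The top panel shows the flange laterally centred, with its near corners at about (60,345) and (225,372). In the side panel the far end lies on the floor, but the near end, at (480,265), rests on the flare of the lips. I'll re-grip the cassette, move it about 14 mm up the slope and let it drop flat.

Request:
send_rows(rows=[0,0,0,0,1,0,0,0,0,1,0,0,0,0,1,0,0,-0.3,0,1,-0.6,0,-0.35,0,1], force=25)

```text
clock: 10.15
ee_pos: [0.5848, 0.2451, 0.1549]
eef_rot: [[-0.993, 0.117, -0.001], [0.117, 0.993, -0.0], [0.001, -0.0, -1.0]]
ft_force: [0.1, -0.5, -1.9]
grip_width: 0.261
grasp_force: 24.5
```

Request:
send_rows(rows=[-0.6,0,-0.35,0,1,0,0,0,0,1,0,0,0,0,1,0,0,0.3,0,1,0,0,0,0,1])

```text
clock: 10.65
ee_pos: [0.5909, 0.2442, 0.1546]
eef_rot: [[-0.993, 0.117, -0.001], [0.117, 0.993, -0.0], [0.001, -0.0, -1.0]]
ft_force: [-0.7, 0.0, -1.5]
grip_width: 0.263
grasp_force: 24.5
```

Request:
send_rows(rows=[0,0,0.3,0,1,0,0,0.3,0,1,0,0,0,0,1])

```text
clock: 10.95
ee_pos: [0.5896, 0.2444, 0.1488]
eef_rot: [[-0.993, 0.117, -0.003], [0.117, 0.993, 0.0], [0.003, -0.0, -1.0]]
ft_force: [-6.2, 0.8, 3.3]
grip_width: 0.258
grasp_force: 24.4
```

Request:
send_rows(rows=[0,0,0,0,0.3,0,0,0,0,0.3,0,0,0,0,0.3,0,0,-0.5,0,0.3,0,0,-0.5,0,0.3])

```text
clock: 11.45
ee_pos: [0.5916, 0.2442, 0.1596]
eef_rot: [[-0.993, 0.118, 0.0], [0.118, 0.993, 0.0], [-0.0, 0.0, -1.0]]
ft_force: [-0.4, -0.2, 0.1]
grip_width: 0.35
grasp_force: 0.0
```

Request:
send_rows(rows=[0,0,0,0,1,0,0,0,0,1,0,0,0,0,1,0,0,0,0,1])

```text
clock: 11.85
ee_pos: [0.5921, 0.2445, 0.1605]
eef_rot: [[-0.993, 0.118, 0.002], [0.118, 0.993, 0.001], [-0.002, 0.001, -1.0]]
ft_force: [-0.4, 0.2, 5.5]
grip_width: 0.152
grasp_force: 25.3
```

Run:
```python
from h import *
st()
```

```text
t 11.8 pos [0.5921 0.2445 0.1605] yaw -6.8 f [-0.4  0.2  5.5] g 0.152 25.3
```

Request:
send_rows(rows=[0,0,0.2,0,1,0,0,0.2,0,1,0,0,0,0,1], force=20)

```text
clock: 12.15
ee_pos: [0.5922, 0.2445, 0.1604]
eef_rot: [[-0.993, 0.117, 0.005], [0.117, 0.993, 0.001], [-0.005, 0.002, -1.0]]
ft_force: [-6.8, -2.0, 22.5]
grip_width: 0.155
grasp_force: 27.1
```

Run:
```python
from h import *
st()
im=cam('side')[0]['img'];pickle.dump(im,open('s1.pkl','wb'))
g=cv2.cvtColor(im,cv2.COLOR_BGR2GRAY)[115:170,205:255]
g=cv2.resize(g,None,fx=4,fy=4,interpolation=cv2.INTER_CUBIC)
for l in cv2.HoughLinesP(cv2.Canny(g,50,120),1,np.pi/180,25,minLineLength=35,maxLineGap=6)[:,0]:
    x1,y1,x2,y2=l/4+np.array([205,115,205,115]);print(np.round([x1,y1,x2,y2],1),'%.0f'%np.degrees(np.arctan2(y1-y2,x2-x1)),onplane('side',(x1,y1),-.02),onplane('side',(x2,y2),-.02))
```

```text
t 12.2 pos [0.5922 0.2445 0.1604] yaw -6.7 f [-6.8 -2.  22.5] g 0.155 27.1
[235.8 169.8 235.8 148. ] 90 [ 0.1373 -0.0767] [ 0.1764 -0.0082]
[245.  149.5 254.8 153.8] -24 [ 0.1998 -0.0293] [ 0.2202 -0.0603]
[228.5 138.8 238.8 132.8] 30 [0.1723 0.0328] [0.2111 0.0329]
[241.2 148.  254.5 154. ] -24 [ 0.1918 -0.018 ] [ 0.2191 -0.0607]
```

Request:
send_rows(rows=[0,0,-0.5,0,1,0.52,0,0.3,0,1,0.52,0,0.3,0,1,0.52,0,0.3,0,1,0.52,0,0.3,0,1], force=25)

```text
clock: 12.7
ee_pos: [0.5709, 0.2477, 0.1483]
eef_rot: [[-0.993, 0.117, 0.001], [0.117, 0.993, 0.002], [-0.001, 0.002, -1.0]]
ft_force: [1.7, 3.0, 4.8]
grip_width: 0.152
grasp_force: 25.4
```

Request:
send_rows(rows=[0.52,0,0.3,0,1,0.52,0,0.3,0,1,0.52,0,0.3,0,1])

```text
clock: 13.0
ee_pos: [0.5556, 0.2497, 0.1394]
eef_rot: [[-0.993, 0.117, 0.002], [0.117, 0.993, 0.002], [-0.002, 0.002, -1.0]]
ft_force: [2.1, 3.7, 5.3]
grip_width: 0.155
grasp_force: 25.4
```

Run:
```python
from h import *
st()
```

```text
t 13.0 pos [0.5556 0.2497 0.1394] yaw -6.7 f [2.1 3.7 5.3] g 0.155 25.4
```

Request:
send_rows(rows=[0.61,0,0.35,0,1,0.61,0,0.35,0,1,0.61,0,0.35,0,1,0.61,0,0.35,0,1,0.61,0,0.35,0,1])

```text
clock: 13.5
ee_pos: [0.5255, 0.2534, 0.122]
eef_rot: [[-0.993, 0.117, 0.002], [0.117, 0.993, 0.002], [-0.002, 0.003, -1.0]]
ft_force: [2.8, 5.1, 5.5]
grip_width: 0.149
grasp_force: 25.4
```

Request:
send_rows(rows=[0.61,0,0.35,0,1,0.61,0,0.35,0,1,0.61,0,0.35,0,1,0.52,0,0.3,0,1,0.52,0,0.3,0,1])

```text
clock: 14.0
ee_pos: [0.4972, 0.2569, 0.1056]
eef_rot: [[-0.993, 0.117, 0.003], [0.117, 0.993, 0.003], [-0.002, 0.003, -1.0]]
ft_force: [3.5, 4.9, 4.8]
grip_width: 0.156
grasp_force: 25.4
```

Request:
send_rows(rows=[0.52,0,0.3,0,1,0.43,0,0.25,0,1])

```text
clock: 14.2
ee_pos: [0.4886, 0.258, 0.1007]
eef_rot: [[-0.993, 0.117, 0.004], [0.117, 0.993, 0.003], [-0.004, 0.003, -1.0]]
ft_force: [3.0, 4.6, 5.2]
grip_width: 0.155
grasp_force: 25.4
```

Run:
```python
from h import *
st()
```

```text
t 14.2 pos [0.4886 0.258  0.1007] yaw -6.7 f [3.  4.6 5.2] g 0.155 25.4
```

Request:
send_rows(rows=[0.43,0,0.25,0,1,0.43,0,0.25,0,1,0.26,0,0.15,0,1])

```text
clock: 14.5
ee_pos: [0.4851, 0.2589, 0.0994]
eef_rot: [[-0.993, 0.119, 0.021], [0.119, 0.993, 0.002], [-0.02, 0.004, -1.0]]
ft_force: [12.8, -5.1, 31.5]
grip_width: 0.154
grasp_force: 28.2
```

Request:
send_rows(rows=[0.26,0,0.15,0,1,0.26,0,0.15,0,1,0.17,0,0.1,0,1])

```text
clock: 14.8
ee_pos: [0.4829, 0.2595, 0.0987]
eef_rot: [[-0.992, 0.12, 0.03], [0.12, 0.993, 0.002], [-0.03, 0.005, -1.0]]
ft_force: [17.3, -10.1, 41.0]
grip_width: 0.156
grasp_force: 32.2
```

Request:
send_rows(rows=[-0.5,0,-0.3,0,1,0,0,-0.3,0,1,0,0,-0.3,0,1,0,0,0,0,1])

```text
clock: 15.2
ee_pos: [0.4821, 0.259, 0.0993]
eef_rot: [[-0.993, 0.119, 0.015], [0.119, 0.993, 0.002], [-0.015, 0.003, -1.0]]
ft_force: [21.6, 3.5, -7.4]
grip_width: 0.152
grasp_force: 27.4
```

Run:
```python
from h import *
st()
ims={n:cam(n)[0]['img'] for n in('side','top')};pickle.dump(ims,open('i2.pkl','wb'))
z=lambda im,x,y,w,h,k:cv2.resize(im[y:y+h,x:x+w],None,fx=k,fy=k,interpolation=cv2.INTER_CUBIC)
g=cv2.cvtColor(ims['side'],cv2.COLOR_BGR2GRAY)[125:185,175:255]
g=cv2.resize(g,None,fx=4,fy=4,interpolation=cv2.INTER_CUBIC)
for l in cv2.HoughLinesP(cv2.Canny(g,50,120),1,np.pi/180,25,minLineLength=35,maxLineGap=6)[:,0]:
    x1,y1,x2,y2=l/4+np.array([175,125,175,125]);print(np.round([x1,y1,x2,y2],1),'%.0f'%np.degrees(np.arctan2(y1-y2,x2-x1)),onplane('side',(x1,y1),-.012),onplane('side',(x2,y2),-.012))
```

```text
t 15.2 pos [0.4821 0.259  0.0993] yaw -6.9 f [21.6  3.5 -7.4] g 0.152 27.4
[235.8 180.  235.8 148. ] 90 [ 0.1171 -0.114 ] [ 0.1756 -0.0114]
[245.2 149.5 254.5 153.8] -25 [ 0.1999 -0.0332] [ 0.219  -0.0635]
```

Request:
send_rows(rows=[-0.8,0,0,0,1,0,0,0,0,0.2,0,0,0,0,0,0,0,0,0,0,0,0,-3,0,0])

```text
clock: 15.8
ee_pos: [0.4779, 0.2558, 0.1242]
eef_rot: [[-0.993, 0.117, -0.009], [0.117, 0.993, -0.004], [0.009, -0.005, -1.0]]
ft_force: [0.5, -0.4, -0.1]
grip_width: 0.498
grasp_force: 0.0
```

Request:
send_rows(rows=[0,0,-5,0,-0.5,0,-4.5,-2,0,-1,0,-5,0,0,-1,0,-5,0,0,-1,0,-5,0,0,-1])

```text
clock: 16.3
ee_pos: [0.4577, 0.0622, 0.1981]
eef_rot: [[-0.993, 0.116, -0.001], [0.116, 0.993, -0.0], [0.0, -0.0, -1.0]]
ft_force: [1.2, -1.2, -0.5]
grip_width: 1.002
grasp_force: 0.0
```

```bash
cat >> h.py <<'E'
def prof(im,n,y,z,xs):
    P=proj(n,[rail(x,z,y) for x in xs]).astype(np.float32)
    return cv2.remap(cv2.cvtColor(im,cv2.COLOR_BGR2GRAY),P[:,0].copy(),P[:,1].copy(),cv2.INTER_LINEAR)[:,0]
E
python3 - <<'E'
from h import *
st()
ims={n:cam(n)[0]['img'] for n in('side','top')};pickle.dump(ims,open('i3.pkl','wb'))
xs=np.arange(-.012,.135,.003);old=C['top'][0]['img']
for y in(-.014,.014,-.009):
    print(y);a=prof(ims['top'],'top',y,.012,xs);b=prof(old,'top',y,.012,xs);print(list(zip((xs*1000).round().astype(int).tolist(),a.tolist(),b.tolist())))
E
```

```text
t 16.3 pos [0.4577 0.0622 0.1981] yaw -6.7 f [ 1.2 -1.2 -0.5] g 1.002 0.0
-0.014
[(-12, 211, 145), (-9, 212, 143), (-6, 212, 172), (-3, 212, 154), (0, 212, 138), (3, 212, 139), (6, 213, 143), (9, 213, 139), (12, 214, 97), (15, 214, 85), (18, 214, 136), (21, 213, 143), (24, 215, 141), (27, 213, 141), (30, 214, 140), (33, 214, 143), (36, 214, 141), (39, 218, 143), (42, 219, 141), (45, 215, 141), (48, 190, 141), (51, 168, 127), (54, 172, 102), (57, 173, 120), (60, 175, 141), (63, 178, 140), (66, 181, 140), (69, 180, 140), (72, 178, 139), (75, 179, 139), (78, 178, 138), (81, 181, 139), (84, 181, 138), (87, 182, 140), (90, 168, 134), (93, 118, 105), (96, 127, 81), (99, 132, 124), (102, 137, 139), (105, 140, 154), (108, 143, 120), (111, 146, 110), (114, 150, 196), (117, 151, 180), (120, 159, 135), (123, 161, 139), (126, 162, 139), (129, 164, 140), (132, 166, 140), (135, 168, 140)]
0.014
[(-12, 208, 148), (-9, 210, 128), (-6, 209, 181), (-3, 208, 234), (0, 208, 211), (3, 207, 171), (6, 208, 131), (9, 208, 137), (12, 206, 137), (15, 206, 138), (18, 205, 139), (21, 204, 139), (24, 204, 138), 
[... 720 characters left out ...]
, (9, 217, 137), (12, 218, 141), (15, 216, 140), (18, 217, 138), (21, 218, 138), (24, 219, 137), (27, 218, 138), (30, 217, 138), (33, 218, 136), (36, 218, 136), (39, 217, 137), (42, 219, 136), (45, 216, 124), (48, 187, 131), (51, 172, 141), (54, 176, 141), (57, 179, 141), (60, 179, 142), (63, 178, 140), (66, 180, 139), (69, 180, 139), (72, 179, 139), (75, 180, 139), (78, 180, 140), (81, 180, 137), (84, 181, 138), (87, 181, 139), (90, 159, 137), (93, 128, 139), (96, 127, 139), (99, 134, 138), (102, 136, 138), (105, 138, 153), (108, 143, 122), (111, 145, 117), (114, 150, 137), (117, 154, 172), (120, 157, 135), (123, 159, 140), (126, 162, 140), (129, 164, 139), (132, 167, 140), (135, 169, 140)]
```

Run:
```python
from h import *
plan([(.515,-.255,.15,1),(.515,-.255,.09)])
```

```text
[-1.38, -4.34, 0.68, -0.02, -1, -1.29, -4.37, 0.68, -0.02, -1, -1.2, -4.4, 0.68, -0.02, -1, -1.11, -4.42, 0.68, -0.02, -1, -1.02, -4.44, 0.68, -0.02, -1]
[-0.93, -4.46, 0.68, -0.02, -1, -0.84, -4.48, 0.68, -0.02, -1, 0.0, 0.0, 3.0, 0.0, -1, 0.0, 0.0, 3.0, 0.0, -1]
```

Request:
send_rows(rows=[-1.4,-4.35,0.7,-0.02,-1,-1.3,-4.35,0.7,-0.02,-1,-1.2,-4.4,0.7,-0.02,-1,-1.1,-4.4,0.7,-0.02,-1,-1,-4.45,0.7,-0.02,-1])

```text
clock: 16.9
ee_pos: [0.5015, -0.1608, 0.1626]
eef_rot: [[-1.0, 0.016, -0.001], [0.016, 1.0, 0.001], [0.001, 0.001, -1.0]]
ft_force: [0.5, 0.7, -0.1]
grip_width: 1.002
grasp_force: 0.0
```

Request:
send_rows(rows=[-0.95,-4.45,0.7,-0.02,-1,-0.85,-4.5,0.7,-0.02,-1,0,0,3,0,-1,0,0,3,0,-1,0,0,0,0,-1])

```text
clock: 17.4
ee_pos: [0.5158, -0.2472, 0.0845]
eef_rot: [[-1.0, -0.022, -0.008], [-0.022, 1.0, 0.005], [0.008, 0.006, -1.0]]
ft_force: [-0.1, 0.8, -0.7]
grip_width: 0.999
grasp_force: 0.0
```

Request:
send_rows(rows=[0,0,0,0,-1,0,0,0,0,-1])

```text
clock: 17.6
ee_pos: [0.5201, -0.2495, 0.0908]
eef_rot: [[-1.0, -0.023, 0.002], [-0.023, 1.0, -0.001], [-0.002, -0.001, -1.0]]
ft_force: [0.1, -0.8, 0.5]
grip_width: 1.003
grasp_force: 0.0
```

Run:
```python
from h import *
st();plan([(.515,-.255,.027,1)])
ims={n:cam(n)[0]['img'] for n in('side','top')};pickle.dump(ims,open('i3.pkl','wb'))
xs=np.arange(-.012,.135,.003);old=C['top'][0]['img']
for y in(-.014,.012,.0):
    print(y);a=prof(ims['top'],'top',y,.012,xs);print(list(zip((xs*1000).round().astype(int).tolist(),a.tolist())))
```

```text
t 17.6 pos [ 0.5201 -0.2495  0.0908] yaw 1.3 f [ 0.1 -0.8  0.5] g 1.003 0.0
[0.26, -0.27, 3.19, 0.003, -1, 0.26, -0.27, 3.19, 0.003, -1]
-0.014
[(-12, 137), (-9, 135), (-6, 163), (-3, 145), (0, 130), (3, 132), (6, 133), (9, 130), (12, 92), (15, 81), (18, 128), (21, 133), (24, 132), (27, 132), (30, 133), (33, 132), (36, 132), (39, 132), (42, 133), (45, 134), (48, 134), (51, 120), (54, 95), (57, 112), (60, 132), (63, 132), (66, 130), (69, 130), (72, 129), (75, 130), (78, 129), (81, 131), (84, 130), (87, 130), (90, 130), (93, 99), (96, 75), (99, 116), (102, 129), (105, 147), (108, 114), (111, 102), (114, 184), (117, 170), (120, 126), (123, 132), (126, 132), (129, 133), (132, 132), (135, 131)]
0.012
[(-12, 148), (-9, 122), (-6, 148), (-3, 175), (0, 119), (3, 98), (6, 102), (9, 106), (12, 107), (15, 108), (18, 109), (21, 108), (24, 111), (27, 142), (30, 198), (33, 236), (36, 247), (39, 249), (42, 246), (45, 182), (48, 165), (51, 168), (54, 172), (57, 230), (60, 255), (63, 242), (66, 210), (69, 247), (72, 199), (75, 121), (78, 129), (81, 132), (84, 133), (87, 133), (90, 133), (93, 134), (96, 133), (99, 132), (102, 135), (105, 134), (108, 133), (111, 133), (114, 135), (117, 135), (120, 133), (123, 134), (126, 133), (129, 135), (132, 133), (135, 133)]
0.0
[(-12, 136), (-9, 130), (-6, 183), (-3, 198), (0, 159), (3, 161), (6, 166), (9, 169), (12, 165), (15, 163), (18, 163), (21, 160), (24, 162), (27, 164), (30, 168), (33, 168), (36, 173), (39, 170), (42, 179), (45, 176), (48, 177), (51, 175), (54, 169), (57, 196), (60, 253), (63, 240), (66, 217), (69, 229), (72, 172), (75, 123), (78, 132), (81, 133), (84, 134), (87, 133), (90, 133), (93, 134), (96, 135), (99, 134), (102, 133), (105, 134), (108, 135), (111, 134), (114, 135), (117, 134), (120, 134), (123, 136), (126, 133), (129, 136), (132, 135), (135, 135)]
```

The profiles show the cassette in the slot from about x 0 to 72 mm with the lips unobstructed above its flange, so it is home. Now the short block.

Request:
send_rows(rows=[0.25,-0.27,3.2,0,-1,0.25,-0.27,3.2,0,-1,0,0,0,0,0,0,0,0,0,0.5,0,0,0,0,1], force=25)

```text
clock: 18.2
ee_pos: [0.5158, -0.2559, 0.0274]
eef_rot: [[-1.0, -0.022, 0.003], [-0.023, 1.0, -0.002], [-0.003, -0.002, -1.0]]
ft_force: [0.2, -0.2, 0.5]
grip_width: 0.519
grasp_force: 0.0
```

Request:
send_rows(rows=[0,0,0,0,1,0,0,0,0,1,0,0,0,0,1,0,0,0,0,1,0,0,0,0,1])

```text
clock: 18.7
ee_pos: [0.5154, -0.2557, 0.0269]
eef_rot: [[-1.0, -0.022, 0.003], [-0.022, 1.0, -0.001], [-0.003, -0.001, -1.0]]
ft_force: [-0.3, 1.4, 7.2]
grip_width: 0.158
grasp_force: 25.7
```

Request:
send_rows(rows=[0,0,0,0,1,0,0,-2,0,1,0,0,-4,0,1,0,0,-4,0,1,0,0,0,0,1])

```text
clock: 19.2
ee_pos: [0.5175, -0.2573, 0.1314]
eef_rot: [[-1.0, -0.022, 0.009], [-0.022, 1.0, -0.006], [-0.009, -0.006, -1.0]]
ft_force: [0.5, -0.0, -0.2]
grip_width: 0.161
grasp_force: 24.7
```

Run:
```python
from h import *
st()
old=C['side'][0]['img'];im=cam('side')[0]['img']
print('block gone from table:',[(p,old[p[1],p[0]].tolist(),im[p[1],p[0]].tolist()) for p in((234,268),(242,268))])
```

```text
t 19.2 pos [ 0.5175 -0.2573  0.1314] yaw 1.3 f [ 0.5 -0.  -0.2] g 0.161 24.7
block gone from table: [((234, 268), [136, 139, 140], [172, 135, 118]), ((242, 268), [180, 182, 185], [170, 135, 118])]
```

Run:
```python
from h import *
plan([(.5175,-.2573,.23,-1),(.5973,.246,.25,-6.8),(.5973,.246,.19)],grip=1)
```

```text
[-0.04, -0.03, -3.38, 0.013, 1, -0.04, -0.03, -3.38, 0.013, 1, -0.04, -0.03, -3.38, 0.013, 1, -0.65, 4.59, -0.18, 0.009, 1, -0.6, 4.59, -0.18, 0.009, 1]
[-0.56, 4.6, -0.18, 0.009, 1, -0.52, 4.6, -0.18, 0.009, 1, -0.48, 4.61, -0.18, 0.009, 1, -0.43, 4.61, -0.18, 0.009, 1, -0.39, 4.62, -0.18, 0.009, 1]
[-0.35, 4.62, -0.18, 0.009, 1, -0.31, 4.62, -0.18, 0.009, 1, -0.26, 4.63, -0.18, 0.009, 1, -0.22, 4.63, -0.18, 0.009, 1, 0.0, 0.0, 3.0, 0.0, 1]
[0.0, 0.0, 3.0, 0.0, 1]
```

Request:
send_rows(rows=[0,0,-3.4,0.013,1,0,0,-3.4,0.013,1,0,0,-3.4,0.013,1,-0.65,4.6,-0.2,0.009,1,-0.6,4.6,-0.2,0.009,1])

```text
clock: 19.75
ee_pos: [0.5288, -0.1637, 0.231]
eef_rot: [[-0.999, 0.039, 0.0], [0.039, 0.999, 0.0], [-0.0, 0.0, -1.0]]
ft_force: [1.8, 0.3, -1.8]
grip_width: 0.159
grasp_force: 24.8
```

Request:
send_rows(rows=[-0.55,4.6,-0.2,0.009,1,-0.5,4.6,-0.2,0.009,1,-0.5,4.6,-0.2,0.009,1,-0.45,4.6,-0.2,0.009,1,-0.4,4.6,-0.2,0.009,1])

```text
clock: 20.25
ee_pos: [0.5641, 0.0668, 0.2397]
eef_rot: [[-0.997, 0.08, -0.002], [0.08, 0.997, 0.0], [0.002, -0.0, -1.0]]
ft_force: [0.4, 0.7, -0.7]
grip_width: 0.165
grasp_force: 24.8
```

Request:
send_rows(rows=[-0.35,4.6,-0.2,0.009,1,-0.3,4.6,-0.2,0.009,1,-0.25,4.6,-0.2,0.009,1,-0.2,4.6,-0.2,0.009,1,0,0,2,0,1])

```text
clock: 20.75
ee_pos: [0.594, 0.2531, 0.2297]
eef_rot: [[-0.994, 0.109, 0.003], [0.109, 0.994, 0.003], [-0.003, 0.003, -1.0]]
ft_force: [1.1, 0.6, -1.3]
grip_width: 0.16
grasp_force: 25.0
```

Request:
send_rows(rows=[0,0,0,0,1,0,0,0,0,1,0,0,0,0,1], force=20)

```text
clock: 21.05
ee_pos: [0.5929, 0.2461, 0.2294]
eef_rot: [[-0.993, 0.117, -0.001], [0.117, 0.993, -0.0], [0.001, -0.0, -1.0]]
ft_force: [-0.0, 0.5, -1.5]
grip_width: 0.162
grasp_force: 25.0
```

Run:
```python
from h import *
st();plan([(.598,.2455,.178,-6.8)],grip=1)
```

```text
t 21.1 pos [0.5929 0.2461 0.2294] yaw -6.7 f [-0.   0.5 -1.5] g 0.162 25.0
[-0.26, -0.0, 2.57, 0.001, 1, -0.26, -0.0, 2.57, 0.001, 1]
```

Request:
send_rows(rows=[-0.35,-0.05,2.6,0,1,-0.3,0,2.5,0,1,0,0,0,0,1,0,0,0.4,0,1,0,0,0.3,0,1])

```text
clock: 21.55
ee_pos: [0.6002, 0.2456, 0.173]
eef_rot: [[-0.993, 0.116, 0.002], [0.116, 0.993, 0.001], [-0.002, 0.001, -1.0]]
ft_force: [0.1, 1.1, -0.8]
grip_width: 0.157
grasp_force: 24.9
```

Request:
send_rows(rows=[0,0,0.2,0,1,0,0,0.2,0,1,0,0,0,0,1])

```text
clock: 21.85
ee_pos: [0.5993, 0.246, 0.1676]
eef_rot: [[-0.993, 0.115, 0.0], [0.115, 0.993, 0.0], [-0.0, 0.0, -1.0]]
ft_force: [-1.1, 0.2, -1.3]
grip_width: 0.159
grasp_force: 24.9
```

Request:
send_rows(rows=[0,0,0.25,0,1,0,0,0.2,0,1,0,0,0,0,1])

```text
clock: 22.15
ee_pos: [0.5997, 0.2462, 0.1653]
eef_rot: [[-0.993, 0.115, 0.003], [0.115, 0.993, 0.001], [-0.003, 0.001, -1.0]]
ft_force: [-3.3, -1.8, 10.0]
grip_width: 0.162
grasp_force: 26.5
```

Request:
send_rows(rows=[0,0,0.25,0,1,0,0,0.2,0,1,0,0,0,0,1])

```text
clock: 22.45
ee_pos: [0.5997, 0.2463, 0.1648]
eef_rot: [[-0.993, 0.115, 0.006], [0.115, 0.993, 0.001], [-0.006, 0.002, -1.0]]
ft_force: [-10.7, -2.1, 27.2]
grip_width: 0.158
grasp_force: 29.0
```

Request:
send_rows(rows=[0,0,-0.4,0,1,0,0,0,0,0.3,0,0,0,0,0.3,0,0,0,0,0.3,0,0,-0.3,0,0.3])

```text
clock: 22.95
ee_pos: [0.5988, 0.2457, 0.164]
eef_rot: [[-0.993, 0.116, -0.002], [0.116, 0.993, -0.0], [0.002, -0.001, -1.0]]
ft_force: [-0.2, -0.0, -0.4]
grip_width: 0.351
grasp_force: 0.0
```

Run:
```python
from h import *
st()
ims={n:cam(n)[0]['img'] for n in('side','top')}
z=lambda im,x,y,w,h,k:cv2.resize(im[y:y+h,x:x+w],None,fx=k,fy=k,interpolation=cv2.INTER_CUBIC)
cv2.imwrite('pics/H.png',np.hstack([z(ims['side'],180,105,70,85,6),z(ims['top'],108,145,56,85,6)]))
```

```text
t 22.9 pos [0.5988 0.2457 0.164 ] yaw -6.6 f [-0.2 -0.  -0.4] g 0.351 0.0
```

View pics/H.png

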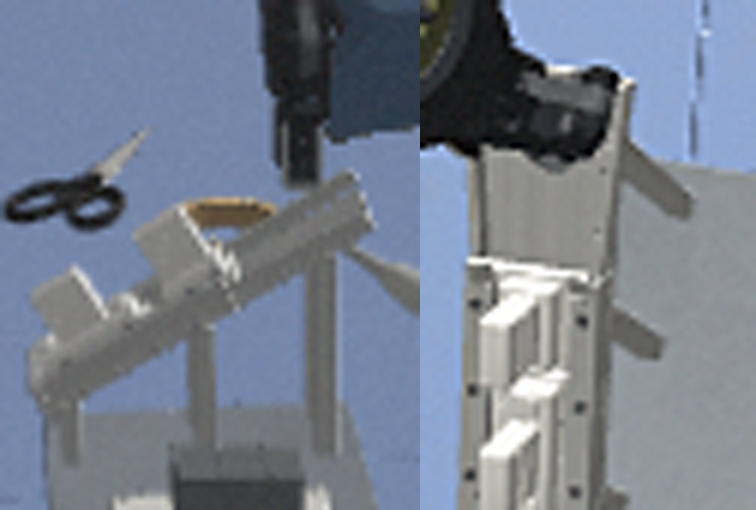

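Both white parts are now in the rail. On release the short block slid under the lips on its own: its fin top is at (160,220) and the cassette's at (65,280) in the side crop. I'll measure the gap and push the block home with a grip on its fin.

Run:
```python
from h import *
s=lambda x,y:(x/6+180,y/6+105)
for p in((35,297),(140,238),(73,267),(180,208),(103,318),(214,262)):print(p,onplane('side',s(*p),-.007))
h=np.array([.4855,.2585,.0988])
xc=.105;d=rail(xc-.035,0)-RX;t=h+d;print(t)
plan([(t[0]+.02,t[1],t[2]+.05,None,0.2),(t[0],t[1],t[2]+.004,-6.8,.2,3)],grip=.2)
```

```text
(35, 297) [0.0235 0.0557]
(140, 238) [0.0904 0.0543]
(73, 267) [0.0505 0.0595]
(180, 208) [0.1179 0.0576]
(103, 318) [0.0483 0.0249]
(214, 262) [0.1174 0.0204]
[0.54569533 0.25132214 0.1338    ]
[3.41, 0.15, -1.86, 0.0, 0.2, 0.99, -0.12, 2.3, 0.001, 0.2, 0.99, -0.12, 2.3, 0.001, 0.2]
```

Request:
send_rows(rows=[0,0,-2,0,0.2,3.4,0.1,0,0,0.2,1,-0.1,2.2,0,0.2,1,-0.1,2.2,0,0.2,0,0,0,0,0.2], force=25)

```text
clock: 23.55
ee_pos: [0.5421, 0.2506, 0.1383]
eef_rot: [[-0.993, 0.115, -0.006], [0.115, 0.993, -0.002], [0.006, -0.002, -1.0]]
ft_force: [0.3, -0.0, -1.1]
grip_width: 0.401
grasp_force: 0.0
```

Request:
send_rows(rows=[0,0,0,0,0.2,0,0,0,0,1,0,0,0,0,1,0,0,0,0,1,0,0,0,0,1])

```text
clock: 24.05
ee_pos: [0.5462, 0.2512, 0.1418]
eef_rot: [[-0.993, 0.116, 0.001], [0.116, 0.993, 0.0], [-0.001, 0.0, -1.0]]
ft_force: [-1.5, 0.4, -0.3]
grip_width: 0.0
grasp_force: 0.0
```

The fingers closed just behind the fin, on its upslope side, which is the right place to push from.

Request:
send_rows(rows=[0,0,0.3,0,1,0.35,0,0.2,0,1,0.35,0,0.2,0,1,0.35,0,0.2,0,1,0.35,0,0.2,0,1])

```text
clock: 24.55
ee_pos: [0.538, 0.2524, 0.1341]
eef_rot: [[-0.993, 0.117, 0.015], [0.117, 0.993, -0.001], [-0.015, 0.001, -1.0]]
ft_force: [13.8, -6.9, 16.0]
grip_width: 0.003
grasp_force: 10.4
```

Request:
send_rows(rows=[0.26,0,0.15,0,1,0.26,0,0.15,0,1,0,0,0,0,1])

```text
clock: 24.85
ee_pos: [0.5378, 0.2525, 0.1342]
eef_rot: [[-0.993, 0.119, 0.025], [0.119, 0.993, -0.001], [-0.025, 0.002, -1.0]]
ft_force: [17.4, -9.2, 15.1]
grip_width: -0.005
grasp_force: 12.1
```

Request:
send_rows(rows=[0.2,0,0.1,0,1,-0.6,0,-0.5,0,1,-1,0,-2,0,1,0,0,-5,0,1,0,0,-3,0,1])

```text
clock: 25.35
ee_pos: [0.5406, 0.2518, 0.2339]
eef_rot: [[-0.993, 0.116, 0.002], [0.116, 0.993, 0.001], [-0.002, 0.001, -1.0]]
ft_force: [0.1, 0.2, 0.4]
grip_width: 0.002
grasp_force: 0.0
```

Run:
```python
from h import *
st()
ims={n:cam(n)[0]['img'] for n in('side','top')};pickle.dump(ims,open('i4.pkl','wb'))
xs=np.arange(.0,.15,.002)
for n,y,z in(('side',-.007,.048),('top',.013,.012),('top',-.013,.010)):
    a=prof(ims[n],n,y,z,xs);print(n,y,' '.join('%d:%d'%(x*1000+.1,v) for x,v in zip(xs,a)))
```

```text
t 25.4 pos [0.5406 0.2518 0.2339] yaw -6.6 f [0.1 0.2 0.4] g 0.002 0.0
side -0.007 0:134 2:133 4:133 6:133 8:133 10:134 12:133 14:134 16:133 18:131 20:129 22:129 24:129 26:129 28:130 30:130 32:129 34:130 36:129 38:129 40:128 42:127 44:127 46:126 48:154 50:198 52:193 54:156 56:143 58:134 60:133 62:133 64:133 66:133 68:133 70:134 72:134 74:131 76:128 78:127 80:128 82:129 84:129 86:128 88:128 90:129 92:128 94:129 96:129 98:127 100:130 102:129 104:125 106:162 108:193 110:162 112:120 114:121 116:115 118:101 120:98 122:94 124:88 126:87 128:85 130:83 132:81 134:80 136:79 138:86 140:113 142:135 144:162 146:158 148:144
top 0.013 0:132 2:122 4:123 6:124 8:124 10:124 12:123 14:122 16:122 18:122 20:121 22:116 24:119 26:137 28:183 30:225 32:253 34:255 36:253 38:253 40:255 42:254 44:221 46:179 48:178 50:181 52:185 54:189 56:215 58:210 60:178 62:135 64:120 66:119 68:125 70:125 72:126 74:127 76:129 78:131 80:133 82:140 84:133 86:133 88:148 90:208 92:239 94:252 96:253 98:252 100:244 102:236 104:250 106:254 108:245 110:222 112:236 114:243 116:224 118:142 120:139 122:145 124:148 126:147 128:148 130:148 132:148 134:149 136:148 138:148 140:151 142:152 144:153 146:148 148:130
top -0.013 0:140 2:142 4:143 6:145 8:141 10:120 12:94 14:91 16:119 18:147 20:143 22:143 24:142 26:142 28:142 30:141 32:140 34:141 36:141 38:140 40:142 42:143 44:144 46:146 48:142 50:130 52:107 54:111 56:126 58:142 60:141 62:141 64:140 66:139 68:140 70:140 72:138 74:140 76:140 78:140 80:139 82:139 84:139 86:140 88:139 90:131 92:111 94:76 96:99 98:124 100:140 102:142 104:158 106:148 108:98 110:107 112:148 114:195 116:183 118:152 120:137 122:141 124:140 126:140 128:141 130:140 132:141 134:142 136:142 138:142 140:141 142:140 144:141 146:141 148:142
```

Fin spacing is now 57.5 mm with the cassette's fin centred at about x 35, so both parts are home. Next, the guard.

Run:
```python
from h import *
H=np.array([.5634,.0997,.033]);u=np.array([np.cos(YW),np.sin(YW),0]);k=np.array([0,0,1.])
T=lambda x,z:tuple(H+x*u+z*k)
a=T(-.055,.0035);print(a);print([np.round(T(-.055*np.cos(t)+.016*np.sin(t),.055*np.sin(t)+.016*np.cos(t)-.0125),4).tolist() for t in(0,.5,1,1.45)])
plan([(a[0],a[1],.17,-7),(a[0],a[1],.10)])
```

```text
(np.float64(0.5087868970541405), np.float64(0.10621221825685755), np.float64(0.036500000000000005))
[[0.5088, 0.1062, 0.0365], [0.5231, 0.1045, 0.0609], [0.5473, 0.1016, 0.0754], [0.5726, 0.0986, 0.077]]
[0.41, -3.73, 1.66, 0.002, -1, 0.41, -3.73, 1.66, 0.002, -1, 0.4, -3.73, 1.66, 0.002, -1, 0.4, -3.73, 1.66, 0.002, -1, 0.0, 0.0, 3.5, 0.0, -1]
[0.0, 0.0, 3.5, 0.0, -1]
```

Request:
send_rows(rows=[0.4,-3.7,0,0,0,0.4,-3.7,1,0,-1,0.4,-3.7,2.8,0,-1,0.4,-3.7,2.8,0,-1,0,0,3.5,0,-1])

```text
clock: 25.95
ee_pos: [0.5061, 0.1034, 0.1294]
eef_rot: [[-0.993, 0.12, 0.0], [0.12, 0.993, -0.001], [-0.0, -0.001, -1.0]]
ft_force: [0.3, 1.4, 0.3]
grip_width: 0.846
grasp_force: 0.0
```

Request:
send_rows(rows=[0,0,2,0,-1,0,0,0,0,-1,0,0,0,0,-1,0,0,0,0,-1])

```text
clock: 26.35
ee_pos: [0.5082, 0.107, 0.1115]
eef_rot: [[-0.993, 0.115, 0.002], [0.115, 0.993, 0.0], [-0.002, 0.0, -1.0]]
ft_force: [0.6, -0.0, 0.6]
grip_width: 0.998
grasp_force: 0.0
```

Run:
```python
from h import *
st();plan([(.5088,.1062,.037,-7)])
```

```text
t 26.4 pos [0.5082 0.107  0.1115] yaw -6.6 f [ 0.6 -0.   0.6] g 0.998 0.0
[-0.03, -0.04, 3.72, 0.003, -1, -0.03, -0.04, 3.72, 0.003, -1]
```

Request:
send_rows(rows=[0,-0.1,3.7,0.005,-1,0,0,3.7,0,-1,0,0,0,0,-0.3,0,0,0,0,1,0,0,0,0,1], force=20)

```text
clock: 26.85
ee_pos: [0.5088, 0.1081, 0.0387]
eef_rot: [[-0.993, 0.119, 0.003], [0.119, 0.993, 0.006], [-0.002, 0.006, -1.0]]
ft_force: [-0.9, 25.0, 4.2]
grip_width: 0.518
grasp_force: 12.8
```

Request:
send_rows(rows=[0,0,0,0,1,0,0,0,0,1])

```text
clock: 27.05
ee_pos: [0.509, 0.1105, 0.0391]
eef_rot: [[-0.993, 0.117, 0.004], [0.117, 0.993, 0.01], [-0.003, 0.011, -1.0]]
ft_force: [-1.0, 17.0, 0.9]
grip_width: 0.467
grasp_force: 26.0
```

Request:
send_rows(rows=[0,0.4,0,0,1,-0.43,0,-1.06,0,1,-0.63,0,-0.96,0,1,-0.8,0,-0.8,0,1,-0.96,0,-0.63,0,1])

```text
clock: 27.55
ee_pos: [0.5357, 0.1076, 0.0725]
eef_rot: [[-0.993, 0.119, -0.0], [0.119, 0.993, 0.003], [0.001, 0.003, -1.0]]
ft_force: [-0.4, 6.8, -5.9]
grip_width: 0.466
grasp_force: 22.0
```

Request:
send_rows(rows=[-1.05,0,-0.43,0,1,-1.13,0,-0.22,0,1,-1.14,0,0,0,1,-0.6,0,0.1,0,1,0,0,0,0,1])

```text
clock: 28.05
ee_pos: [0.5763, 0.1026, 0.0789]
eef_rot: [[-0.993, 0.12, 0.003], [0.12, 0.993, 0.003], [-0.002, 0.003, -1.0]]
ft_force: [-0.2, 6.2, 1.0]
grip_width: 0.461
grasp_force: 22.7
```

Run:
```python
from h import *
st()
```

```text
t 28.1 pos [0.5763 0.1026 0.0789] yaw -6.9 f [-0.2  6.2  1. ] g 0.461 22.7
```

Request:
send_rows(rows=[0,0.1,0,0,0.2,0,0,0,0,-0.3,0,0,0,0,-0.5,0,0,0,0,-0.5,0,0,-4,0,-0.5])

```text
clock: 28.55
ee_pos: [0.5707, 0.1018, 0.1117]
eef_rot: [[-0.993, 0.121, -0.01], [0.121, 0.993, -0.001], [0.01, -0.002, -1.0]]
ft_force: [0.1, -0.8, -0.3]
grip_width: 0.748
grasp_force: 0.0
```

Request:
send_rows(rows=[0,0,-4,0,-0.5,2.5,0,0,0,1,2.6,0,0,0,1,0,0,0,0,1,0,0,0,0,1])

```text
clock: 29.05
ee_pos: [0.5241, 0.1085, 0.1567]
eef_rot: [[-0.993, 0.12, 0.001], [0.12, 0.993, -0.0], [-0.001, -0.0, -1.0]]
ft_force: [-0.9, -0.1, 0.7]
grip_width: 0.069
grasp_force: 0.0
```

Request:
send_rows(rows=[0,0,0,0,1,0,0,0,0,1])

```text
clock: 29.25
ee_pos: [0.525, 0.1084, 0.1562]
eef_rot: [[-0.993, 0.121, 0.0], [0.121, 0.993, -0.0], [-0.0, 0.0, -1.0]]
ft_force: [-0.6, 0.3, 0.9]
grip_width: -0.003
grasp_force: 0.0
```

Run:
```python
from h import *
st();plan([(.5235,.109,.075,-7)],grip=1)
# guard angle: dark-grey pixels above console in side view
im=cam('side')[0]['img'];o=C['side'][0]['img']
H=np.array([.5634,.104,.033]);u=np.array([np.cos(YW),np.sin(YW),0]);v=np.array([-u[1],u[0],0])
g=cv2.cvtColor(im,cv2.COLOR_BGR2GRAY)
for th in np.arange(.6,1.8,.1):
    pts=[H+(-d*np.cos(th)+.014*np.sin(th))*u+np.array([0,0,d*np.sin(th)+.014*np.cos(th)])-.02*v for d in(.02,.03,.04,.05,.06)]
    P=proj('side',pts);print('%.1f'%th,[int(g[int(round(y)),int(round(x))]) for x,y in P])
```

```text
t 29.2 pos [0.525  0.1084 0.1562] yaw -6.9 f [-0.6  0.3  0.9] g -0.003 0.0
[0.08, 0.02, 4.06, 0.001, 1, 0.08, 0.02, 4.06, 0.001, 1]
0.6 [108, 117, 120, 123, 143]
0.7 [108, 121, 119, 122, 127]
0.8 [67, 122, 122, 122, 122]
0.9 [61, 97, 118, 122, 120]
1.0 [64, 64, 117, 118, 121]
1.1 [64, 63, 63, 71, 117]
1.2 [65, 59, 58, 64, 64]
1.3 [65, 63, 59, 63, 59]
1.4 [62, 62, 58, 65, 63]
1.5 [62, 63, 63, 62, 61]
1.6 [67, 61, 63, 66, 94]
1.7 [65, 61, 65, 143, 142]
1.8 [66, 62, 118, 119, 119]
```

The guard stands at about 1.4 rad and stays there. Now I press the button.

Request:
send_rows(rows=[0.1,0,4,0,1,0,0,4,0,1,0,0,1,0,1,0,0,0.5,0,1,0,0,0,0,1])

```text
clock: 29.8
ee_pos: [0.5238, 0.1087, 0.0617]
eef_rot: [[-0.993, 0.121, 0.0], [0.121, 0.993, 0.0], [-0.0, 0.0, -1.0]]
ft_force: [0.3, 0.2, 0.8]
grip_width: 0.004
grasp_force: 0.0
```

Request:
send_rows(rows=[0,0,0.5,0,1,0,0,0.4,0,1,0,0,0,0,1])

```text
clock: 30.1
ee_pos: [0.5241, 0.1088, 0.053]
eef_rot: [[-0.993, 0.121, 0.002], [0.121, 0.993, 0.0], [-0.002, 0.0, -1.0]]
ft_force: [1.1, 0.9, 1.9]
grip_width: 0.003
grasp_force: 0.8
```

Request:
send_rows(rows=[0,0,0.2,0,1,0,0,0.2,0,1,0,0,0,0,1])

```text
clock: 30.4
ee_pos: [0.5241, 0.1088, 0.0488]
eef_rot: [[-0.993, 0.12, 0.002], [0.12, 0.993, 0.0], [-0.002, 0.0, -1.0]]
ft_force: [1.8, 0.1, 4.5]
grip_width: 0.003
grasp_force: 1.7
```

Request:
send_rows(rows=[0,0,0.2,0,1,0,0,0.2,0,1,0,0,0,0,1])

```text
clock: 30.7
ee_pos: [0.5243, 0.1088, 0.0476]
eef_rot: [[-0.993, 0.12, 0.003], [0.12, 0.993, 0.0], [-0.003, 0.0, -1.0]]
ft_force: [-5.9, -0.5, 26.0]
grip_width: -0.0
grasp_force: 12.7
```

The force ramped from 2 to 4.5 N and then went stiff at 26 N, so the button is fully down. I retreat straight up.

Request:
send_rows(rows=[0,0,-1,0,1,0,0,-3,0,1,0,0,-5,0,1,2,0,-4,0,1,4,0,0,0,1])

```text
clock: 31.2
ee_pos: [0.4683, 0.116, 0.1795]
eef_rot: [[-0.993, 0.122, 0.011], [0.122, 0.993, 0.001], [-0.01, 0.002, -1.0]]
ft_force: [-0.2, -0.1, 0.5]
grip_width: -0.003
grasp_force: 0.0
```

Request:
send_rows(rows=[0,0,0,0,1,0,0,0,0,1,0,0,0,0,1])

```text
clock: 31.5
ee_pos: [0.4638, 0.1159, 0.1738]
eef_rot: [[-0.993, 0.121, -0.0], [0.121, 0.993, -0.0], [0.0, -0.0, -1.0]]
ft_force: [-0.3, -0.8, -0.5]
grip_width: 0.001
grasp_force: 0.0
```

Run:
```python
from h import *
st()
im=cam('side')[0]['img'];o=C['side'][0]['img'];g=cv2.cvtColor(im,cv2.COLOR_BGR2GRAY)
H=np.array([.5634,.104,.033]);u=np.array([np.cos(YW),np.sin(YW),0]);v=np.array([-u[1],u[0],0])
for th in(1.0,1.2,1.4,1.6,1.8):
    P=proj('side',[H+(-d*np.cos(th)+.014*np.sin(th))*u+np.array([0,0,d*np.sin(th)+.014*np.cos(th)])-.02*v for d in(.03,.05,.06)]);print(th,[int(g[int(round(y)),int(round(x))]) for x,y in P])
xs=np.arange(.0,.13,.003);print(prof(im,'side',-.007,.048,xs).tolist())
for n,x,y,w,h in(('petri',180,225,28,22),('timer',295,285,30,32),('bottle',266,160,24,38)):print(n,np.abs(im[y:y+h,x:x+w].astype(int)-o[y:y+h,x:x+w]).mean())
```

```text
t 31.5 pos [0.4638 0.1159 0.1738] yaw -6.9 f [-0.3 -0.8 -0.5] g 0.001 0.0
1.0 [64, 121, 118]
1.2 [64, 65, 63]
1.4 [65, 61, 64]
1.6 [64, 64, 96]
1.8 [66, 117, 117]
[133, 134, 133, 134, 134, 134, 133, 130, 128, 131, 131, 130, 130, 128, 131, 126, 154, 205, 157, 138, 129, 122, 121, 128, 132, 131, 129, 130, 129, 129, 127, 128, 130, 130, 131, 143, 194, 142, 122, 108, 98, 92, 88, 84]
petri 2.0043290043290045
timer 2.098611111111111
bottle 2.1290204678362574
```

The parts are home, the guard is up and the bystanders have not moved, so I hand in.

```bash
python3 -c "
from station import r
print(r.finish_job())"
```

```text
the job is handed in; nothing more can be done
None
```

The job is handed in at about 31.5 s on the robot clock: the cassette is at the stop with the short block against it, the guard stands up at about 1.4 rad, the start button was pressed fully down and let go, and the petri dish, timer and bottle did not move.

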